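# Shut the curing box and hold the lamp over its window

## Task

The sample pot is already in the curing box: push the box's lid fully shut, and only then take the hand lamp by its yellow handle, draw it out of its sloped holder, turn it to point straight down and hold it still over the middle of the lid's window, with the lens about 5 cm above the glass and clear of the box. Finish while still holding the lamp up there; leave the pot in the box and the other things on the bench as they are.

Things in the scene. Friction and masses are not known exactly. Their poses are not given: they have to be found in the camera images.
- curing_box: grey open-topped box, fixed to the bench, 170 (x) x 160 (y) x 80 mm high, walls 6 mm, with a blue framed lid that has a window. Origin at the centre of its underside; the hinge is along its +x (far) top rim, the lid's free edge comes down on its -x (near) rim, z up.
- box_hinge (a point): point on the lid's hinge axis, 85 mm to +x of the box's centre and 80 mm above its underside, axes as the box's (hinge axis along y). Does not move with the lid.
- window (a point): centre of the upper face of the lid, at the middle of the window (80 x 80 mm clear glass, its surface 1 mm below the blue frame's). It moves with the lid: x from the free edge to the hinge, z out of the lid's outer face. With the lid shut it is 90 mm above the bench over the box's centre.
- lid_edge (a point): middle of the lid's free edge, on its outer face; axes as the window's. The lid is 170 mm from hinge to free edge, 160 mm wide, 10 mm thick, and has a black 40 mm wide tab on that edge that sticks out 6 mm.
- box_lid (a joint): lid angle in rad, 0 = shut, growing as it opens (starts between 0.7 and 1.2, stop at 1.3). The hinge is stiff: the lid stays where it is left and needs about 1 to 4 N pushed on its outer face near the free edge to close.
- lamp_holder: fixed holder: aluminium base plate 130 (x) x 90 (y) x 10 mm with a black round socket (46 mm outside, 35 mm inside, 70 mm deep) whose axis leans 35 degrees from vertical, its mouth towards the holder's -x. Origin at the centre of the underside, z up. The clear direction out of the socket is (-0.574, 0, 0.819) in its axes.
- socket_mouth (a point): centre of the socket's mouth, 10 mm to -x of the holder's centre and 89 mm above the bench; axes as the holder's.
- lamp_mid (a point): the loose hand lamp, a round rod 160 mm long, 0.16 kg; point on its axis half-way along, z axis from lens to handle end. Black barrel, 31 mm diameter, from the lens (80 mm to -z) to 5 mm to +z; yellow handle, 27 mm diameter, from 14 to 74 mm to +z, a red button on its end. In the holder its lens is at the bottom of the socket and 90 mm of it stands out of the mouth.
- lamp_lens (a point): centre of the lamp's lens face, the end of the black barrel; axes as lamp_mid's.
- cured_pot_mid (a point): white lidded sample pot, 46 mm diameter, 44 mm high, loose in the curing box; point at its centre. To be left there.
- timer_mid (a point): white bench timer, 62 x 66 x 19 mm, centre; a bystander.
- green_pot_mid (a point): sample pot with green lid, 46 mm diameter, 50 mm high, centre; a bystander.
- tape_roll_mid (a point): tape roll lying flat, 96 mm diameter, 25 mm high, centre; a bystander.
- bench_book_mid (a point): blue book lying flat, 210 x 148 x 11 mm, centre; a bystander.
- amber_bottle_mid (a point): amber bottle with black cap, 68 mm diameter, 156 mm high, centre; a bystander.

How it is judged:
By the outcome, as a careful person would: the job done as asked, in the order asked, and still so for the second after the job is handed in, while the arm keeps its last pose, push and grip.
It also fails if it takes over 58 s, if anything falls off the work surface, if the arm or the gripper's body presses on something with over 40 N, if the wrist force passes 120 N, or if a joint passes its speed limit or range.

## Robot

A 7-joint arm with a two-finger parallel gripper is mounted at the origin on a cart in front of the work surface, level with it; the furniture and walls round the work are solid. World frame = base frame: x ahead of the robot, y to its left, z up, the work surface at z = 0. Lengths are in m, angles in rad, forces in N, time in s.
With the tool pointing down it reaches from about 0.35 to 0.9 m from the base axis. Payload 8.1 kg.
Tool frame: the origin (TCP) lies midway between the tips of the shut fingers; the grasp point (between the pads) lies arm.tcp_to_grasp behind it (arm.tcp_to_grasp is the distance from the TCP to the grasp point, in m); z points along the fingers, y is the line along which they close (so a half turn about z gives the same grasp; the last joint's range is limited). The gripper opens to 92 mm and grips with 3 to 60 N. Pads are 19 mm wide; open, the fingers measure 130 mm over their backs; the gripper's body (75 mm by 190 mm) begins 47 mm behind the grasp point.
Start: joints at [1.189, 0.434, 0.025, 1.573, -0.012, 1.134, -0.075], TCP at [0.172, -0.601, 0.227] pointing down, gripper open.
Joint ranges: [-2.62, 2.62], [-0.44, 2.09], [-1.27, 1.32], [0.08, 2.57], [-1.32, 4.46], [0.12, 2], [-2.74, 2.74]. Speed limits (rad/s): [2.22, 2.22, 3.01, 3.01, 3.14, 3.14, 3.14].

## Interface

Orientations are given as a rotation vector (axis times angle).
In Python, from cell import observe, get_image, arm gives the robot as it stands. The module is installed in compiled form; this text tells all that it offers.
- The arm moves only by the tool drive_tool, never from a script. Its argument "steps" is a list of rows, each a list of 5 numbers: the closure, from 0 (fully open) to 1 (shut), then the shift along the world's x, y, z in mm, then the turn about the world's z in rad. In form: [[hand, x, y, z, roll], ...]. A call has 1 to 20 rows; each row shifts and turns the commanded pose from where the row before left it; what a row does not reach is not made up. A row lasts 1/12 s, in which the tool goes at most 41.7 mm and 7.16 degrees, less where a joint would pass 70% of its speed; a pose out of reach is approached as far as the arm can. A call with a gripper value outside its range is refused whole. The fingers move at their own pace and stop on an object; "grip_force" is the grip in N (left out, the last holds). Time passes only in rows, so rows that do not move let the fingers close. It gives the time, the measured TCP pose, the force, the opening and the grip force at its end, in the units of the state.
- observe(): the state, without advancing time (a new reading comes with each control period).
- get_image(name): name is "scene" or "top"; returns a dict with "image" (384x512x3 uint8, red, green, blue), "vfov" (degrees; the focal length in pixels is half the picture's height over the tangent of half this angle, whatever the lens; pixels are square), "cx", "cy" (the principal point, pixels), "xyz" and "attitude" of the camera in the world. Camera axes: x right, y down, z forward; pixel columns grow to the right and rows downward; lengths in m; the calibration is good to about 2 mm. A picture is of the moment at which its call begins. There is no depth.
- arm.sign_off(): hands the job in; it is judged then, once.
The state is a dict: "clock": time; "joints": joint angles; "dq": joint speeds; "joint_efforts": joint torques, N m; "position": TCP position; "ee_rot": TCP orientation; "force": force on the tool from outside, world axes, zero at the start; "ft_torque": the same for the moment, N m; "width": opening from 0.0 (shut) to 1.0 (fully open); "gripper_force": force on a finger pad.
Only numpy, scipy, OpenCV 4.12 (cv2) and the standard library are available. Lean on these libraries where they do the work, as an engineer would, in place of code of your own. Each camera call takes 0.05 s, during which the arm holds its last target. There are 200 camera calls.

## Working session

There is one attempt and no reset: what is moved stays moved. The work goes in short steps, Python scripts to look and compute and a tool call to move; the robot and the scene stay as the last step left them, time stands still between calls to the robot, and variables do not carry over. Pictures are saved under pics/ and viewed, at most 10 in all, crops included, and the job is handed in when it is done.

Besides the shell and the picture viewer there is one more tool, called after "Emit:" by a JSON object that holds its "op" and its "data". drive_tool: Moves the arm, as the interface text tells. Its arguments: {"type":"object","properties":{"steps":{"type":"array"},"grip_force":{"type":"number"}},"required":["steps"]}

```bash
mkdir -p pics; cat > h.py <<'E'
import numpy as np,cv2
from cell import observe,get_image,arm
from scipy.spatial.transform import Rotation as R
def snap(n,f):
    d=get_image(n); cv2.imwrite('pics/'+f,d['image'][:,:,::-1]); return d
def Rm(a):
    a=np.array(a,float)
    return a if a.shape==(3,3) else (R.from_rotvec(a).as_matrix() if a.size==3 else R.from_quat(a).as_matrix())
def ray(d,u,v):
    f=d['image'].shape[0]/2/np.tan(np.radians(d['vfov'])/2)
    r=Rm(d['attitude'])@np.array([(u-d['cx'])/f,(v-d['cy'])/f,1]); return np.array(d['xyz']),r/np.linalg.norm(r)
def onz(d,u,v,z):
    o,r=ray(d,u,v); return o+r*(z-o[2])/r[2]
def proj(d,p):
    f=d['image'].shape[0]/2/np.tan(np.radians(d['vfov'])/2)
    c=Rm(d['attitude']).T@(np.array(p)-d['xyz']); return f*c[0]/c[2]+d['cx'],f*c[1]/c[2]+d['cy']
def tri(d1,p1,d2,p2):
    o1,r1=ray(d1,*p1);o2,r2=ray(d2,*p2)
    s=np.linalg.lstsq(np.c_[r1,-r2],o2-o1,rcond=None)[0]
    a=o1+s[0]*r1;b=o2+s[1]*r2; return (a+b)/2,np.linalg.norm(a-b)
E
python3 - <<'E'
from h import *
print(observe(),arm.tcp_to_grasp)
for n in('scene','top'):
    d=snap(n,n+'1.png'); print(n,d['xyz'],d['attitude'],d['vfov'],d['cx'],d['cy'])
E
```

```text
{'clock': 0.0, 'joints': array([ 1.18942836,  0.435203  ,  0.02496284,  1.57411656, -0.01154661,
        1.13403135, -0.07509831]), 'dq': array([7.97350422e-04, 4.90844241e-04, 1.40742390e-03, 1.70044147e-03,
       4.55467838e-04, 4.01843318e-04, 3.56767356e-07]), 'joint_efforts': array([ 1.63683671e-04, -6.67864609e+01,  9.84797850e-01, -3.14467549e+01,
       -6.06996543e-02,  4.27393278e-02,  1.88702752e-04]), 'position': array([ 0.17176669, -0.60037826,  0.22594978]), 'ee_rot': array([-3.10958617e+00, -4.36197474e-01,  6.44201559e-04]), 'force': array([ 0.54820894,  0.5644957 , -0.34041025]), 'ft_torque': array([ 0.04022288, -0.02930587, -0.00803722]), 'gripper_force': 0.0, 'width': 1.0033886982647484} 0.0188
scene [-0.0605177   0.1124496   1.19998828] [-1.92701449  1.92621712 -0.52684081] 56.50593735690949 254.1315345749765 185.91012013737662
top [0.26881291 0.09010994 1.53846647] [-2.05300856  2.15372858 -0.23219344] 45.114895944797944 251.1676453126143 192.35306972142186
```

View pics/scene1.png

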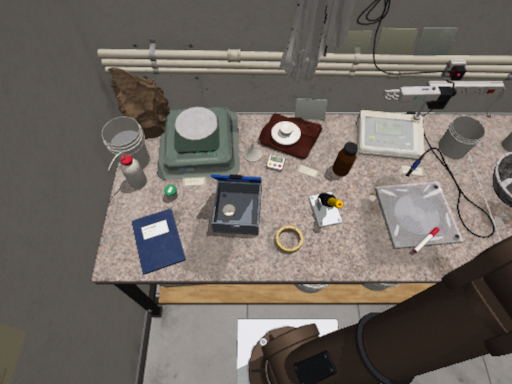

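View pics/top1.png

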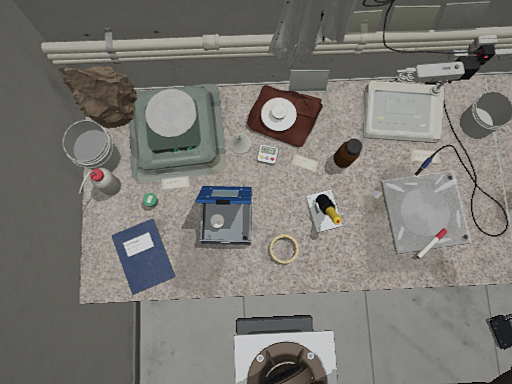

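The scene picture shows the open box at about (237,208) and the holder with the lamp at (327,205). In the top picture they are at about (227,215) and (325,210). Neither is occluded by the arm.

```bash
python3 - <<'E'
from h import *
import pickle
D={n:get_image(n) for n in('scene','top')}
pickle.dump({k:dict(v) for k,v in D.items()},open('d.pkl','wb'))
def crop(n,x,y,w,h): return cv2.resize(D[n]['image'][y:y+h,x:x+w,::-1],(400,300),interpolation=cv2.INTER_CUBIC)
A=np.vstack([np.hstack([crop('scene',190,160,100,75),crop('scene',290,175,80,60)]),np.hstack([crop('top',180,175,100,75),crop('top',290,175,80,60)])])
cv2.imwrite('pics/c1.png',A)
for n in D:
    hsv=cv2.cvtColor(D[n]['image'],cv2.COLOR_RGB2HSV)
    m=cv2.inRange(hsv,(20,150,120),(32,255,255)); N,l,s,c=cv2.connectedComponentsWithStats(m)
    print(n,[(s[i].tolist(),c[i].round(1).tolist()) for i in range(1,N) if s[i][4]>20])
E
```

```text
scene [([329, 198, 14, 10, 67], [336.2, 202.0])]
top [([326, 207, 15, 17, 115], [333.2, 214.4])]
```

View pics/c1.png

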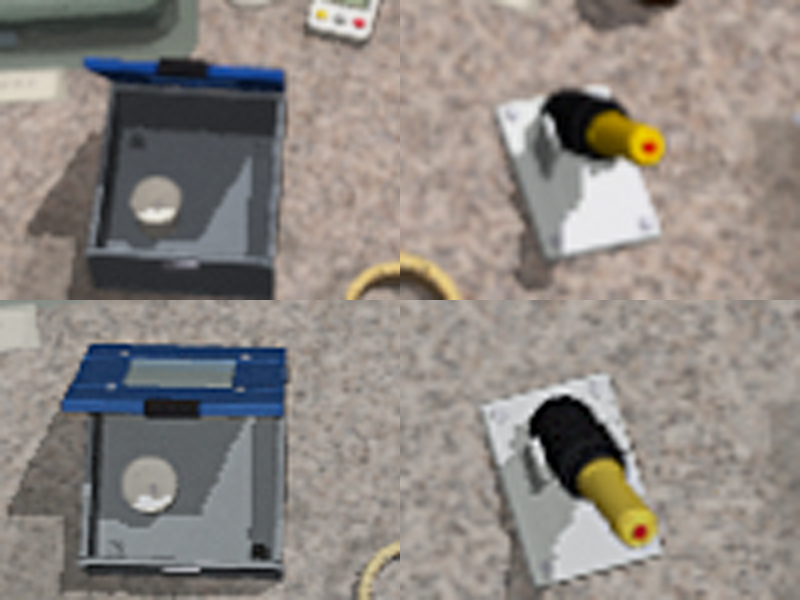

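The composite shows:
- **Box:** the lid is open and the black tab is visible. The near rim is at crop (82,570)–(282,577) in the top view.
- **Holder:** the plate corners and the red button are sharp. The button is at crop (648,148) in scene and (640,531) in top.

```bash
python3 - <<'E'
from h import *
import pickle
D=pickle.load(open('d.pkl','rb')); S,T=D['scene'],D['top']
hs=lambda X,Y:(290+(X-400)/5-.4,175+Y/5-.4); ht=lambda X,Y:(290+(X-400)/5-.4,175+(Y-300)/5-.4)
bs=lambda X,Y:(190+X/4-.4,160+Y/4-.4); bt=lambda X,Y:(180+X/4-.4,175+(Y-300)/4-.4)
for d,f,P in((T,ht,[(483,406),(608,376),(661,554),(540,586)]),(S,hs,[(497,106),(612,86),(662,236),(552,256)])):
    q=np.array([onz(d,*f(*p),.01) for p in P])[:,:2]; c=q.mean(0)
    v=(q[0]+q[1]-q[2]-q[3])/2; w=(q[0]+q[3]-q[1]-q[2])/2
    print('holder',c.round(4),'len',np.linalg.norm(v),np.linalg.norm(w),'yaw',np.arctan2(v[1],v[0]),np.arctan2(-w[0],w[1]))
print('button',tri(S,hs(648,148),T,ht(640,531)))
q=[onz(T,*bt(*p),.08) for p in((80,570),(282,577))]; print('near rim top',q)
q=[onz(S,*bs(*p),.08) for p in((90,252),(276,262),(283,88),(112,88))]; print('rim scene',np.round(q,4))
for a,b in(((183,62),(172,401)),((85,60),(88,346)),((283,68),(286,349)),((162,60),(145,401)),((208,62),(199,401))):
    print('lid',a,tri(S,bs(*a),T,bt(*b)))
E
```

```text
holder [ 0.5379 -0.1579] len 0.12638485883309597 0.08583545483613707 yaw 0.21420407570817954 0.20036212746915394
holder [ 0.5367 -0.162 ] len 0.12736861262428117 0.08727525411555041 yaw 0.20859303065858173 0.19368025313120812
button (array([ 0.47837106, -0.17291924,  0.15771803]), np.float64(0.002289114079203231))
near rim top [array([0.44356148, 0.25451622, 0.08      ]), array([0.43040097, 0.09536924, 0.08      ])]
rim scene [[0.4468 0.2487 0.08  ]
 [0.4377 0.0897 0.08  ]
 [0.6107 0.082  0.08  ]
 [0.6103 0.2381 0.08  ]]
lid (183, 62) (array([0.54454713, 0.16701663, 0.23052972]), np.float64(0.0025798850516472053))
lid (85, 60) (array([0.61438898, 0.24913874, 0.12189688]), np.float64(0.01927331694608337))
lid (283, 68) (array([0.60405371, 0.08335285, 0.12546633]), np.float64(0.0007309682220993838))
lid (162, 60) (array([0.54496211, 0.18500756, 0.23292508]), np.float64(0.005232832493930412))
lid (208, 62) (array([0.5430495 , 0.1471827 , 0.23304588]), np.float64(0.003029140950976387))
```

Emit:
{"op": "drive_tool", "data": {"steps": [[1,0,0,35,0],[1,0,0,35,0],[1,0,0,35,-0.1],[1,0,0,35,-0.1],[1,20,30,0,-0.14],[1,20,30,0,0],[1,20,30,0,0],[1,20,30,0,0],[1,20,30,0,0],[1,20,30,0,0],[1,20,30,0,0],[1,20,30,0,0],[1,20,30,0,0],[1,20,30,0,0],[1,20,30,0,0],[1,20,30,0,0],[1,20,30,0,0],[1,20,30,0,0],[1,20,30,0,0],[1,20,30,0,0]], "grip_force": 20}}

```text
clock: 1.87
position: [0.4925, -0.1193, 0.3668]
ee_rot: [3.141, -0.073, 0.0]
force: [0.1, -0.1, -0.5]
width: 0.007
gripper_force: 0.0
```

Emit:
{"op": "drive_tool", "data": {"steps": [[1,17,28,0,0],[1,17,28,0,0],[1,17,28,0,0],[1,17,28,0,0],[1,17,28,0,0],[1,17,28,0,0],[1,17,28,0,0],[1,17,28,0,0],[1,17,28,0,0],[1,0,28,0,0],[1,0,0,-35,0],[1,0,0,-35,0],[1,0,0,-35,0],[1,0,0,-35,0],[1,0,0,-22,0],[1,0,0,0,0]]}}

```text
clock: 3.2
position: [0.642, 0.1576, 0.1989]
ee_rot: [3.137, -0.072, -0.014]
force: [-1.2, -0.6, -0.8]
width: 0.001
gripper_force: 0.0
```

```bash
python3 - <<'E'
from h import *
d=get_image('scene');t=get_image('top')
c=lambda d,x,y:cv2.resize(d['image'][y:y+100,x:x+133,::-1],(400,300),interpolation=cv2.INTER_CUBIC)
cv2.imwrite('pics/c2.png',np.hstack([c(d,170,130),c(t,165,145)]))
print(observe()['position'])
E
```

```text
[0.64483371 0.15901947 0.20476371]
```

View pics/c2.png

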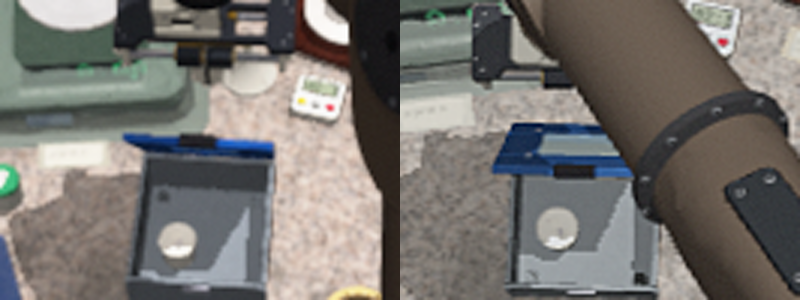

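Emit:
{"op": "drive_tool", "data": {"steps": [[1,-20,0,3,0],[1,-20,0,4,0],[1,-20,0,4,0],[1,-19,0,5,0],[1,-10,0,-5,0],[1,-10,0,-5,0],[1,-8,0,-5,0],[1,-9,0,-6,0],[1,-8,0,-6,0],[1,-7,0,-7,0],[1,-7,0,-7,0],[1,-7,0,-8,0],[1,-5,0,-8,0],[1,-5,0,-8,0],[1,-5,0,-9,0],[1,0,0,0,0]]}}

```text
clock: 4.63
position: [0.4832, 0.1586, 0.1449]
ee_rot: [3.139, -0.072, -0.005]
force: [0.0, 0.3, -0.2]
width: 0.007
gripper_force: 0.0
```

Emit:
{"op": "drive_tool", "data": {"steps": [[1,-3,0,-9,0],[1,-3,0,-9,0],[1,-2,0,-9,0],[1,-1,0,-8,0],[1,0,0,-8,0],[1,0,0,-5,0],[1,0,0,-3,0],[1,0,0,0,0],[1,0,0,0,0]]}}

```text
clock: 5.38
position: [0.4762, 0.1591, 0.0957]
ee_rot: [3.141, -0.073, 0.0]
force: [0.6, -0.0, 0.1]
width: 0.004
gripper_force: 0.0
```

```bash
python3 - <<'E'
from h import *
d=get_image('scene');t=get_image('top')
c=lambda d,x,y:cv2.resize(d['image'][y:y+100,x:x+133,::-1],(400,300),interpolation=cv2.INTER_CUBIC)
cv2.imwrite('pics/c3.png',np.hstack([c(d,170,130),c(t,165,145)]))
o=observe();print(o['position'],o['force'])
E
```

```text
[0.47634008 0.15921617 0.09604449] [0.33842598 0.28876692 0.07273179]
```

View pics/c3.png

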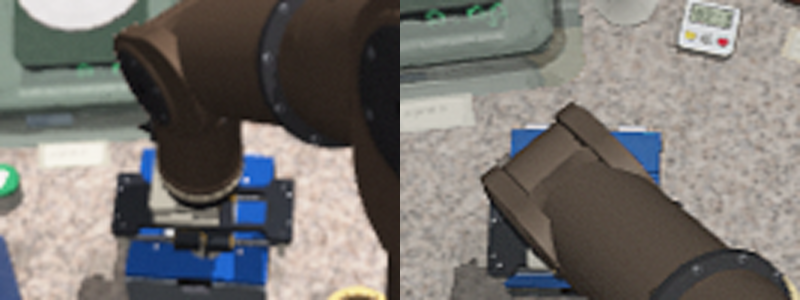

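The lid is down and nearly shut, with the fingers on it. Next I'll press gently until it meets the rim.

Emit:
{"op": "drive_tool", "data": {"steps": [[1,0,0,-2,0],[1,0,0,-2,0],[1,0,0,-1,0],[1,0,0,-1,0],[1,0,0,0,0],[1,0,0,0,0]]}}

```text
clock: 5.98
position: [0.4762, 0.1593, 0.0903]
ee_rot: [-3.141, 0.073, -0.001]
force: [-1.4, -0.9, 8.0]
width: 0.005
gripper_force: 3.7
```

Emit:
{"op": "drive_tool", "data": {"steps": [[1,0,0,-1,0],[1,0,0,-1,0],[1,0,0,0,0],[1,0,0,0,0]]}}

```text
clock: 6.32
position: [0.4763, 0.1593, 0.0899]
ee_rot: [3.14, -0.073, 0.003]
force: [-8.5, -4.7, 29.9]
width: 0.005
gripper_force: 15.5
```

Emit:
{"op": "drive_tool", "data": {"steps": [[1,0,0,5,0],[1,0,0,25,0],[1,0,0,40,0],[1,0,0,40,0],[0,0,0,40,0],[0,2,-33,40,0],[0,2,-33,0,0.05],[0,2,-33,0,0.05],[0,2,-33,0,0.05],[0,2,-33,0,0.05],[0,2,-33,0,0.05],[0,2,-33,0,0],[0,2,-33,0,0],[0,2,-33,0,0],[0,1,-31,0,0],[0,0,0,0,0],[0,0,0,0,0]]}}

```text
clock: 7.73
position: [0.494, -0.1644, 0.2694]
ee_rot: [3.126, 0.313, -0.001]
force: [0.7, 1.2, 0.1]
width: 0.9
gripper_force: 0.0
```

```bash
python3 - <<'E'
from h import *
import pickle
d=get_image('scene');t=get_image('top')
pickle.dump({'scene':dict(d),'top':dict(t)},open('d2.pkl','wb'))
c=lambda d,x,y:cv2.resize(d['image'][y:y+75,x:x+100,::-1],(400,300),interpolation=cv2.INTER_CUBIC)
cv2.imwrite('pics/c4.png',np.vstack([np.hstack([c(d,190,160),c(d,270,160)]),np.hstack([c(t,180,175),c(t,275,175)])]))
o=observe();print(o['position'],o['ee_rot'],o['force'],o['width'])
for n,d in(('s',d),('t',t)):
    h=cv2.cvtColor(d['image'],cv2.COLOR_RGB2HSV); m=cv2.inRange(h,(105,140,60),(122,255,255))
    m[:160]=0;m[260:]=0;m[:,:185]=0;m[:,280:]=0
    k=max(cv2.findContours(m,cv2.RETR_EXTERNAL,cv2.CHAIN_APPROX_NONE)[0],key=cv2.contourArea)
    q=cv2.approxPolyDP(cv2.convexHull(k),4,True)[:,0]; print(q.tolist())
    print(np.round([onz(d,*p,.09) for p in q],4).tolist())
E
```

```text
[ 0.49450957 -0.16140728  0.26969681] [-3.12451704e+00 -3.20439384e-01  3.74038857e-04] [0.15158001 1.12710486 0.9107709 ] 0.9767038167913464
[[218, 180], [260, 183], [257, 225], [212, 222]]
[[0.6111, 0.2359, 0.09], [0.5988, 0.0836, 0.09], [0.4336, 0.0953, 0.09], [0.4445, 0.2479, 0.09]]
[[203, 188], [250, 190], [249, 241], [200, 240]]
[[0.6162, 0.2385, 0.09], [0.6023, 0.0876, 0.09], [0.4384, 0.0984, 0.09], [0.4489, 0.252, 0.09]]
```

View pics/c4.png

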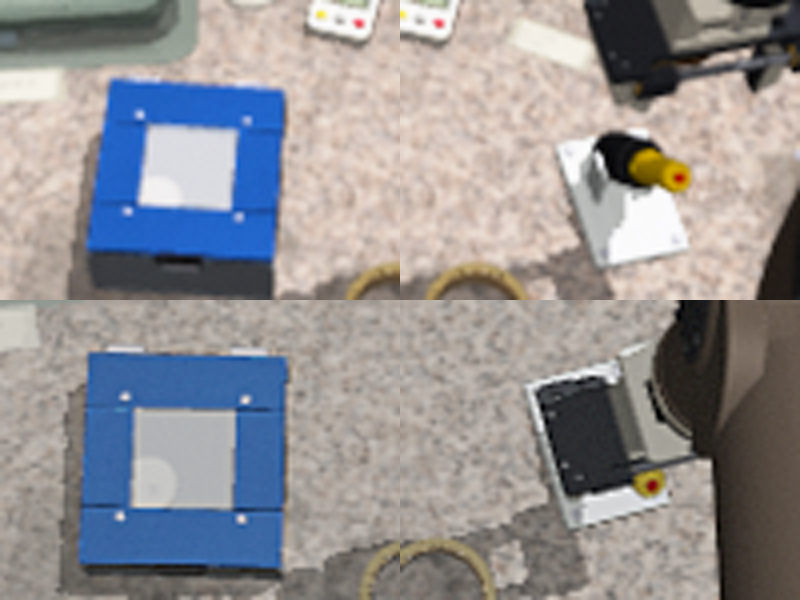

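The lid is fully shut with its window clear at crop (188,168) in scene and (184,458) in top. The lamp is still untouched in its holder. Now I'll descend on the handle.

Emit:
{"op": "drive_tool", "data": {"steps": [[0,0,-4,-30,0],[0,0,-4,-30,0],[0,0,0,-30,0],[0,0,0,-30,0],[0,0,0,-20,0],[0,0,0,-13,0],[0,0,0,0,0],[0,0,0,0,0],[0,0,0,0,0]]}}

```text
clock: 8.58
position: [0.4955, -0.1696, 0.1179]
ee_rot: [3.125, 0.322, 0.002]
force: [0.2, 0.1, 0.6]
width: 1.0
gripper_force: 0.0
```

```bash
python3 - <<'E'
from h import *
import pickle
d=get_image('scene');t=get_image('top')
o=observe();print(o['position'],o['force'])
c=lambda d,x,y:cv2.resize(d['image'][y:y+60,x:x+80,::-1],(400,300),interpolation=cv2.INTER_CUBIC)
cv2.imwrite('pics/c5.png',np.hstack([c(d,290,170),c(t,290,175)]))
D=pickle.load(open('d2.pkl','rb')); S,T=D['scene'],D['top']
bs=lambda X,Y:(190+X/4-.4,160+Y/4-.4); bt=lambda X,Y:(180+X/4-.4,175+(Y-300)/4-.4)
a=[onz(S,*bs(*p),.089) for p in((148,125),(238,130),(233,211),(137,207))];b=[onz(T,*bt(*p),.089) for p in((133,407),(236,409),(233,509),(131,507))]
print(np.mean(a,0),np.mean(b,0))
E
```

```text
[ 0.49554991 -0.17013601  0.11818514] [ 0.41516502  0.6614999  -0.61296815]
[0.52368712 0.16546001 0.089     ] [0.52794855 0.1693822  0.089     ]
```

View pics/c5.png

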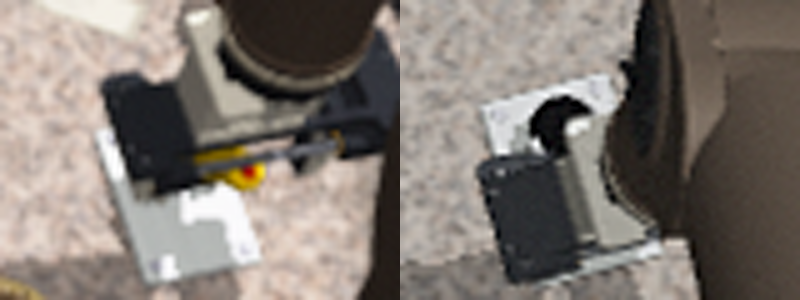

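The lamp lies between the open fingers with the button at crop (250,172). I'll grip it and check before drawing it out.

Emit:
{"op": "drive_tool", "data": {"steps": [[1,0,0,0,0],[1,0,0,0,0],[1,0,0,0,0],[1,0,0,0,0],[1,0,0,0,0],[1,0,0,0,0],[1,0,0,0,0],[1,0,0,0,0]], "grip_force": 20}}

```text
clock: 9.35
position: [0.4946, -0.1704, 0.1168]
ee_rot: [3.125, 0.319, -0.0]
force: [-0.3, -0.2, 0.4]
width: 0.47
gripper_force: 0.0
```

Emit:
{"op": "drive_tool", "data": {"steps": [[1,-5.6,-1.2,8.2,0],[1,-11.2,-2.3,16.4,0],[1,-11.2,-2.3,16.4,0],[1,0,0,0,0]]}}

```text
clock: 9.68
position: [0.4658, -0.177, 0.1606]
ee_rot: [3.124, 0.318, 0.003]
force: [0.7, -0.4, -0.2]
width: 0.269
gripper_force: 19.4
```

```bash
python3 - <<'E'
from h import *
d=get_image('scene');t=get_image('top')
o=observe();print(o['position'],o['force'],o['width'],o['gripper_force'])
c=lambda d,x,y:cv2.resize(d['image'][y:y+60,x:x+80,::-1],(400,300),interpolation=cv2.INTER_CUBIC)
cv2.imwrite('pics/c6.png',np.hstack([c(d,290,170),c(t,290,175)]))
E
```

```text
[ 0.4666369  -0.17643927  0.15862057] [-0.1024887   0.58420895 -0.98610926] 0.26684394694913577 19.434000414094044
```

View pics/c6.png

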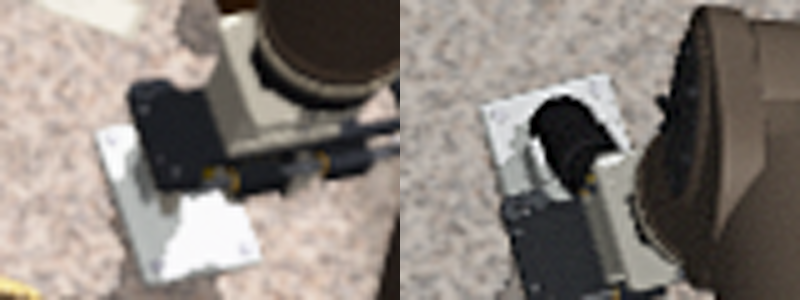

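The fingers were still closing when I drew back, so the grip is probably near the handle's end. I'll open so the lamp slides back into the socket, return, and grip again after waiting for the fingers to close.

Emit:
{"op": "drive_tool", "data": {"steps": [[0,0,0,0,0],[0,0,0,0,0],[0,0,0,0,0],[0,0,0,0,0],[0,0,0,0,0],[0,0,0,0,0],[0,0,0,0,0],[0,0,0,0,0],[0,5.6,1.2,-8.2,0],[0,11.2,2.3,-16.4,0],[0,11.2,2.3,-16.4,0],[0,0,0,0,0],[0,0,0,0,0]]}}

```text
clock: 10.87
position: [0.4943, -0.1698, 0.1158]
ee_rot: [-3.124, -0.321, 0.003]
force: [-1.3, -0.4, 0.3]
width: 1.001
gripper_force: 0.0
```

```bash
python3 - <<'E'
from h import *
d=get_image('scene')
o=observe();print(o['position'],o['force'],o['width'])
h=cv2.cvtColor(d['image'],cv2.COLOR_RGB2HSV)
for nm,m in(('red',cv2.inRange(h,(0,150,120),(9,255,255))|cv2.inRange(h,(170,150,120),(180,255,255))),('yel',cv2.inRange(h,(20,150,120),(32,255,255)))):
    m[:,:300]=0;m[:,370:]=0;m[:180]=0;m[235:]=0
    print(nm,m.any() and np.argwhere(m)[:,::-1].mean(0),(m>0).sum())
E
```

```text
[ 0.49427206 -0.17019544  0.11658897] [ 0.52364     0.29259899 -0.15623375] 0.9986530014811934
red [339.33333333 204.33333333] 3
yel [338.36666667 203.9       ] 30
```

The button is back at its original pixel, so the lamp is seated. I'll grip with time to close.

Emit:
{"op": "drive_tool", "data": {"steps": [[1,0,0,0,0],[1,0,0,0,0],[1,0,0,0,0],[1,0,0,0,0],[1,0,0,0,0],[1,0,0,0,0],[1,0,0,0,0],[1,0,0,0,0],[1,0,0,0,0],[1,0,0,0,0],[1,0,0,0,0],[1,0,0,0,0],[1,0,0,0,0],[1,0,0,0,0],[1,0,0,0,0],[1,0,0,0,0]], "grip_force": 20}}

```text
clock: 12.25
position: [0.4946, -0.1701, 0.1168]
ee_rot: [-3.125, -0.32, 0.0]
force: [-0.2, 1.4, 1.0]
width: 0.29
gripper_force: 19.9
```

Emit:
{"op": "drive_tool", "data": {"steps": [[1,-5.6,-1.2,8.2,0],[1,-8.4,-1.8,12.3,0],[1,-8.4,-1.8,12.3,0],[1,-8.4,-1.8,12.3,0],[1,-8.4,-1.8,12.3,0],[1,-8.4,-1.8,12.3,0],[1,-8.4,-1.8,12.3,0],[1,-5.6,-1.2,8.2,0],[1,0,0,20,0],[1,0,0,20,0],[1,0,0,0,0],[1,0,0,0,0],[1,0,0,0,0]]}}

```text
clock: 13.33
position: [0.4324, -0.1837, 0.2465]
ee_rot: [3.125, 0.319, -0.001]
force: [-0.1, 0.5, -1.3]
width: 0.288
gripper_force: 19.9
```

```bash
python3 - <<'E'
from h import *
d=get_image('scene');t=get_image('top')
o=observe();print(o['position'],o['force'],o['ft_torque'],o['width'],o['gripper_force'])
c=lambda d,x,y:cv2.resize(d['image'][y:y+75,x:x+100,::-1],(400,300),interpolation=cv2.INTER_CUBIC)
cv2.imwrite('pics/c7.png',np.hstack([c(d,285,160),c(t,285,165)]))
E
```

```text
[ 0.43223526 -0.18349617  0.24602652] [-0.84372622  0.22881796 -1.78495434] [ 0.00710779  0.04466252 -0.08104542] 0.2855369836377167 19.863403737545013
```

View pics/c7.png

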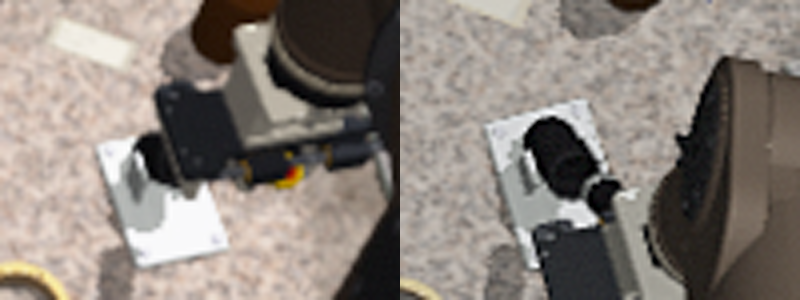

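The lamp is out of the socket and held firmly. It still leans about 35°, with the barrel end at crop (600,195). I'll take it over clear bench beside the holder, then straighten it by easing the grip and using the flat bench.

Emit:
{"op": "drive_tool", "data": {"steps": [[1,-10,-25,0,0],[1,-10,-25,0,0],[1,-10,-25,0,0],[1,-2,-25,0,0],[1,0,0,-25,0],[1,0,0,-25,0],[1,0,0,-25,0],[1,0,0,-25,0],[1,0,0,-25,0],[1,0,0,-12,0],[1,0,0,0,0],[1,0,0,0,0]]}}

```text
clock: 14.43
position: [0.4003, -0.2831, 0.1092]
ee_rot: [-3.124, -0.32, 0.003]
force: [1.3, -1.1, -1.3]
width: 0.291
gripper_force: 19.9
```

Emit:
{"op": "drive_tool", "data": {"steps": [[1,0,0,0,0],[1,0,0,-1,0],[1,0,0,-1,0],[1,0,0,-1,0],[1,0,0,0,0]]}}

```text
clock: 14.85
position: [0.4011, -0.2837, 0.1073]
ee_rot: [3.125, 0.319, 0.001]
force: [0.5, -0.1, -1.8]
width: 0.293
gripper_force: 19.9
```

Now I'll ease the grip to see whether gravity swings it.

Emit:
{"op": "drive_tool", "data": {"steps": [[1,0,0,0,0],[1,0,0,0,0],[1,0,0,0,0],[1,0,0,0,0],[1,0,0,0,0],[1,0,0,0,0]], "grip_force": 7}}

```text
clock: 15.35
position: [0.401, -0.2836, 0.1071]
ee_rot: [3.125, 0.319, 0.0]
force: [-0.5, 1.6, -0.9]
width: 0.295
gripper_force: 7.0
```

```bash
cat > st.py <<'E'
from h import *
import sys
d=get_image('scene');t=get_image('top')
o=observe();print(o['position'],o['force'],o['width'],o['gripper_force'])
g=o['position']+[0,0,arm.tcp_to_grasp]
for n,d in(('scene',d),('top',t)):
    u,v=map(int,proj(d,g)); h=cv2.cvtColor(d['image'],cv2.COLOR_RGB2HSV)
    x0,y0=max(u-60,0),max(v-45,0); w=np.zeros(h.shape[:2],np.uint8); w[y0:y0+90,x0:x0+120]=255
    for nm,m in(('red',cv2.inRange(h,(0,150,120),(9,255,255))|cv2.inRange(h,(170,150,120),(180,255,255))),('yel',cv2.inRange(h,(20,150,90),(32,255,255)))):
        m&=w; p=np.argwhere(m)[:,::-1]
        if len(p): print(n,nm,len(p),p.mean(0).round(1))
    if len(sys.argv)>1: cv2.imwrite(f'pics/{sys.argv[1]}_{n}.png',cv2.resize(d['image'][y0:y0+90,x0:x0+120,::-1],(400,300)))
    for a in(0,35):
        a=np.radians(a);e=g+.03*np.array([-np.sin(a)*.98,-np.sin(a)*.2,np.cos(a)])
        l=g-.13*np.array([-np.sin(a)*.98,-np.sin(a)*.2,np.cos(a)]); print(n,'exp end/lens',np.round(proj(d,e)),np.round(proj(d,l)))
E
python3 st.py
```

```text
[ 0.40098523 -0.28355582  0.10704237] [ 0.40249874  0.70566404 -1.75340715] 0.2904586456387819 6.985958777368069
scene yel 7 [379.9 233.3]
scene exp end/lens [376. 226.] [363. 244.]
scene exp end/lens [378. 232.] [357. 223.]
top yel 1 [362. 237.]
top exp end/lens [377. 245.] [365. 250.]
top exp end/lens [378. 251.] [360. 227.]
```

It still leans, so I'll use the bench: lower until the lens edge touches.

Emit:
{"op": "drive_tool", "data": {"steps": [[1,0,0,-4,0],[1,0,0,-3,0],[1,0,0,-2,0],[1,0,0,-1,0],[1,0,0,0,0],[1,0,0,0,0]], "grip_force": 7}}

```text
clock: 15.95
position: [0.4009, -0.2835, 0.097]
ee_rot: [-3.125, -0.319, 0.0]
force: [-0.3, 0.3, -1.0]
width: 0.295
gripper_force: 7.0
```

Emit:
{"op": "drive_tool", "data": {"steps": [[1,0,0,-1,0],[1,0,0,-1,0],[1,0,0,-1,0],[1,0,0,0,0],[1,0,0,0,0]]}}

```text
clock: 16.37
position: [0.401, -0.2837, 0.0941]
ee_rot: [3.125, 0.319, 0.0]
force: [-1.1, 1.0, -0.6]
width: 0.295
gripper_force: 7.0
```

Emit:
{"op": "drive_tool", "data": {"steps": [[1,0,0,-1,0],[1,0,0,-1,0],[1,0,0,-1,0],[1,0,0,-1,0],[1,0,0,0,0],[1,0,0,0,0]]}}

```text
clock: 16.87
position: [0.4001, -0.284, 0.0904]
ee_rot: [3.125, 0.318, -0.002]
force: [-5.0, -0.4, 8.5]
width: 0.289
gripper_force: 7.0
```

Contact found. Now I'll swing the handle in an arc about the lens edge.

Emit:
{"op": "drive_tool", "data": {"steps": [[1,6.9,1.4,3.2,0],[1,6.9,1.4,3.1,0],[1,7.2,1.5,2.4,0],[1,7.2,1.5,2.2,0],[1,7.4,1.5,1.5,0],[1,7.4,1.5,1.3,0],[1,0,0,0,0]]}}

```text
clock: 17.45
position: [0.4463, -0.2742, 0.1041]
ee_rot: [3.125, 0.322, 0.003]
force: [-0.6, -0.5, 3.0]
width: 0.293
gripper_force: 7.0
```

```bash
python3 st.py
```

```text
[ 0.44498705 -0.27460729  0.10384501] [ 0.60936612 -0.28814776  2.57458146] 0.2940873663489764 7.000028416514397
scene yel 4 [370.5 219.5]
scene exp end/lens [371. 214.] [358. 233.]
scene exp end/lens [372. 219.] [353. 212.]
top yel 1 [357. 222.]
top exp end/lens [372. 230.] [360. 237.]
top exp end/lens [374. 236.] [355. 215.]
```

The upward reaction at the greater height means it is rotating. I'll continue to upright, then press flat.

Emit:
{"op": "drive_tool", "data": {"steps": [[1,7.5,1.5,0.6,0],[1,7.5,1.6,0.4,0],[1,7.5,1.6,-0.4,0],[1,7.5,1.6,-0.6,0],[1,0,0,0,0],[1,0,0,0,0]]}}

```text
clock: 18.05
position: [0.4751, -0.2681, 0.1038]
ee_rot: [3.125, 0.321, 0.002]
force: [1.0, -0.2, 2.3]
width: 0.296
gripper_force: 7.0
```

```bash
python3 st.py
```

```text
[ 0.47439029 -0.26829013  0.10375832] [0.7410544  0.55435305 2.34619826] 0.2916031725119177 7.000080049037933
scene yel 31 [364.7 214.8]
scene exp end/lens [368. 206.] [355. 226.]
scene exp end/lens [369. 211.] [350. 205.]
top yel 1 [354. 212.]
top exp end/lens [369. 221.] [358. 228.]
top exp end/lens [371. 227.] [353. 206.]
```

Emit:
{"op": "drive_tool", "data": {"steps": [[1,0,0,-1,0],[1,0,0,-1,0],[1,0,0,-1,0],[1,0,0,-1,0],[1,0,0,0,0],[1,0,0,0,0]], "grip_force": 5}}

```text
clock: 18.65
position: [0.4741, -0.2686, 0.1002]
ee_rot: [3.125, 0.319, 0.001]
force: [0.9, 0.8, 6.5]
width: 0.293
gripper_force: 5.0
```

```bash
python3 st.py c8
```

```text
[ 0.4740973  -0.26860487  0.10019811] [0.72768675 1.82014297 6.18798506] 0.2942595359452491 5.000170022249222
scene yel 27 [365.7 214.2]
scene exp end/lens [367. 207.] [355. 226.]
scene exp end/lens [369. 212.] [350. 206.]
top yel 1 [360. 234.]
top exp end/lens [369. 221.] [358. 229.]
top exp end/lens [370. 227.] [353. 206.]
```

Emit:
{"op": "drive_tool", "data": {"steps": [[1,0,0,-1,0],[1,0,0,-1,0],[1,0,0,0,0],[1,0,0,0,0],[1,0,0,1,0],[1,0,0,0,0],[1,0,0,0,0],[1,0,0,0,0],[1,0,0,0,0]], "grip_force": 5}}

```text
clock: 19.5
position: [0.4735, -0.2684, 0.0984]
ee_rot: [-3.125, -0.319, 0.001]
force: [0.4, 0.7, -0.5]
width: 0.292
gripper_force: 5.0
```

Emit:
{"op": "drive_tool", "data": {"steps": [[1,0,0,0,0],[1,0,0,0,0],[1,0,0,0,0],[1,0,0,0,0],[1,0,0,10,0],[1,0,0,20,0],[1,0,0,30,0],[1,0,0,35,0],[1,0,0,35,0],[1,0,0,20,0],[1,0,0,0,0],[1,0,0,0,0]], "grip_force": 25}}

```text
clock: 20.5
position: [0.4746, -0.2687, 0.2505]
ee_rot: [3.124, 0.319, 0.004]
force: [1.0, 0.5, -2.0]
width: 0.288
gripper_force: 25.0
```

Emit:
{"op": "drive_tool", "data": {"steps": [[1,0,5,10,0],[1,2,15,10,0],[1,3,24,0,0],[1,3,24,0,0],[1,3,24,0,0],[1,3,24,0,0],[1,3,24,0,0],[1,3,24,0,0],[1,3,24,0,0],[1,3,24,0,0],[1,3,24,0,0],[1,3,24,0,0],[1,3,24,0,0],[1,3,24,0,0],[1,3,24,0,0],[1,3,24,0,0],[1,3,24,0,0],[1,3,24,0,0],[1,2,20,0,0],[1,0,12,0,0]]}}

```text
clock: 22.17
position: [0.5249, 0.1703, 0.268]
ee_rot: [-3.124, -0.324, 0.003]
force: [0.8, -0.8, -1.5]
width: 0.29
gripper_force: 25.0
```

Emit:
{"op": "drive_tool", "data": {"steps": [[1,0,0,-5,0],[1,0,0,-5,0],[1,0,0,-5,0],[1,0,0,0,0],[1,0,0,0,0]]}}

```text
clock: 22.58
position: [0.5258, 0.1659, 0.2532]
ee_rot: [3.125, 0.316, -0.002]
force: [-0.0, -0.1, -0.9]
width: 0.288
gripper_force: 25.0
```

```bash
python3 - <<'E'
from h import *
d=get_image('scene');t=get_image('top')
o=observe();print(o['position'],o['ee_rot'],o['force'],o['width'])
g=o['position']+[0,0,arm.tcp_to_grasp]
for n,d in(('scene',d),('top',t)):
    print(n,'end',proj(d,g+[0,0,.044]),'grasp',proj(d,g),'barrel top',proj(d,g-[0,0,.031]),'lens',proj(d,g-[0,0,.1163]),'lens if 10deg fwd',proj(d,g+[.02*.98,.02*.2,-.1145]))
c=lambda d,x,y:cv2.resize(d['image'][y:y+75,x:x+100,::-1],(400,300),interpolation=cv2.INTER_CUBIC)
cv2.imwrite('pics/c9.png',np.hstack([c(d,190,165),c(t,180,180)]))
E
```

```text
[0.52616731 0.16661301 0.25389414] [3.12521006e+00 3.17225963e-01 1.91877977e-04] [ 0.69353384  0.11925693 -1.67034192] 0.287313512844701
scene end (np.float64(233.75278652465528), np.float64(164.93596741318908)) grasp (np.float64(234.3707813782997), np.float64(172.88531298200226)) barrel top (np.float64(234.78106594131447), np.float64(178.16285494488483)) lens (np.float64(235.81522725114382), np.float64(191.46540200858632)) lens if 10deg fwd (np.float64(234.7512820332468), np.float64(186.13533741489127))
top end (np.float64(221.32441703205734), np.float64(199.99943876701786)) grasp (np.float64(222.4193310797761), np.float64(203.19818951527776)) barrel top (np.float64(223.14802728723086), np.float64(205.3270484368584)) lens (np.float64(224.99113297863335), np.float64(210.71161329999006)) lens if 10deg fwd (np.float64(223.41829761232918), np.float64(204.3368721248006))
```

View pics/c9.png

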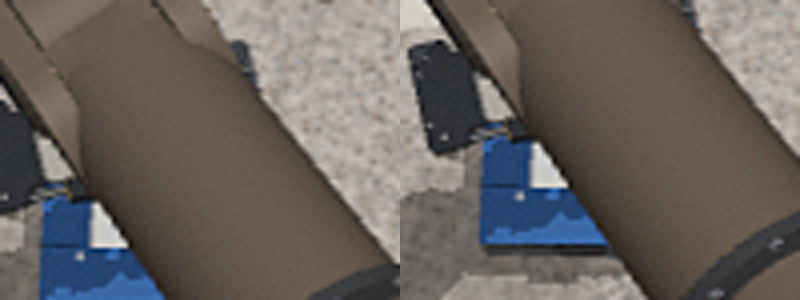

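The last picture shows the forearm hiding the lamp in both views. I've now used all ten picture views, so I'll check the tilt numerically from the frames saved at the bench, where it was visible.

```bash
python3 - <<'E'
import cv2,numpy as np
# window origin: u0=int(proj(g))-60, v0-45 ; recover from known pose
from h import *
import pickle
D=pickle.load(open('d.pkl','rb')); g=np.array([.4741,-.2686,.1002+.0188])
for n in('scene','top'):
    d=D[n];u,v=map(int,proj(d,g)); x0,y0=u-60,v-45
    im=cv2.resize(cv2.imread(f'pics/c8_{n}.png'),(120,90),interpolation=cv2.INTER_AREA).max(2)
    L=proj(d,g-[0,0,.119]);print(n,'lens',np.round(L),'grasp',u,v)
    U,V=int(L[0]),int(L[1])
    print('cols',U-14,'..',U+15)
    for r in range(V-22,V+10):print(r,''.join('#' if im[r-y0,c-x0]<55 else '+' if im[r-y0,c-x0]<100 else '.' for c in range(U-14,U+16) if 0<=c-x0<120))
E
```

```text
scene lens [356. 225.] grasp 364 210
cols 341 .. 370
203 ..################++++........
204 ..+###############+++.........
205 ..+################+..........
206 ...+###############+.......+++
207 ...+################++++++##++
208 ....########################+.
209 ....+#######################+.
210 ....+###########++############
211 .....###########++#++#########
212 .....+##########+++++#########
213 .....+#########++++++########+
214 ......+####+++...+++#######++.
215 ......++++.......+++###+++....
216 ................+++++++.......
217 ...............+##+...........
218 ...............####+..........
219 ..............+#####++++......
220 ..............#########+......
221 .............##########.......
222 ............+#########+.......
223 ...........+##########........
224 ...........+#########+........
225 ...........+########++........
226 ............++#####++.........
227 .............++###++..........
228 ..............+++++...........
229 .................+............
230 ..............................
231 ..............................
232 ............................
[... 543 characters left out ...]

218 ############+++++.....#++++###
219 ############+++++.....##+++###
220 ############+++++.....+#++++##
221 #############+++++.....##++++#
222 #############+++++.....+++++++
223 #############+++++.......+++++
224 #############++++++.......++++
225 ##############+++++.........++
226 ##############+++++...........
227 ##############+++++...........
228 ###############+..............
229 ###############+...+..........
230 #+##############+###+.........
231 #++###########+++####+..++....
232 ###########++++..########+....
233 ####++####+++++++######++.....
234 +###++####++....+#++++++......
235 +#########+.....++............
236 .#######+++...................
237 .+###+++......................
```

The numeric mask puts the lens disc within about 1 px of where an upright lamp would have it. That was before the final flat press. Now lower to 5 cm over the glass.

Emit:
{"op": "drive_tool", "data": {"steps": [[1,0,1,-5,0],[1,0,0,-5,0],[1,0,0,-4,0],[1,0,0,-3,0],[1,0,0,0,0],[1,0,0,0,0],[1,0,0,0,0],[1,0,0,0,0],[1,0,0,0,0],[1,0,0,0,0]]}}

```text
clock: 23.52
position: [0.5261, 0.1686, 0.2369]
ee_rot: [-3.125, -0.319, -0.001]
force: [-0.2, 0.3, -1.8]
width: 0.29
gripper_force: 25.0
```

```bash
python3 - <<'E'
from h import *
o=observe();print(o['position'],o['ee_rot'],o['force'],o['width'],o['gripper_force'],abs(o['dq']).max())
print(arm.sign_off())
E
```

```text
[0.52609154 0.16857781 0.23694376] [-3.12524129e+00 -3.19401834e-01 -5.48007524e-04] [-0.18927821  0.25818874 -1.78710002] 0.2896606734368004 24.99762251973152 0.0012395803616014603
the job is handed in; nothing more can be done
None
```

I shut the lid first, then handed the job in with the lamp held still over the middle of the window, about 5 cm above the glass by the arm's readings; the forearm hid it there, so its downward aim (within about 3° when last checked at the bench) was not seen at the end.

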